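Set the bearing end play with the knurled cap

TASK

On the bearing housing with the round knurled cap, screw the cap down (clockwise) until it bottoms out, then back it off a quarter turn to give the bearing its running clearance. Finish still gripping the cap around its side in that position, without letting go, so that the lock can be fitted while you keep it from turning. Keep the fingers off the finished housing with the hexagon cap and leave the loose things on the bench where they are.

Things in the scene. Friction and masses are not known exactly. Their poses are not given: they have to be found in the camera images.
- cap_grip (a point): on the axis of the round knurled steel cap (50 mm diameter, 34 mm tall, upright; grip it across its diameter from above, at any yaw), 24 mm above its underside, 10 mm below its flat closed top. z up; x points at a dark round hole (7 mm) near the rim of the top and turns with the cap. 91 mm above the bench when the cap is bottomed; rises 6 mm per turn unscrewed
- cap (a joint): angle of the knurled cap on its thread, rad: 0 when bottomed out against a hard stop, growing as it is unscrewed (counterclockwise seen from above, right-hand thread). It starts 2.2 to 4.2 rad unscrewed, needs about 0.1 N m to turn, and stays where it is left
- housing: green cast bearing housing fixed to the bench that carries the knurled cap: 100 x 100 x 14 mm flange, round neck 70 mm in diameter up to 60 mm, steel bearing race 60 mm in diameter up to 66 mm, just under the cap (1 mm below its underside when bottomed). Origin at the centre of the underside, z up; the cap's axis stands over the origin
- hex_housing: the finished neighbour, not to be touched: the same green casting fixed to the bench, with a hexagon cap 40 mm across flats, 94 mm tall in all, nothing on it moves. Origin at the centre of the underside
- lock_ring: bystander: loose dark steel ring, 60 mm outside and 38 mm inside diameter, 10 mm thick, lying flat on the bench. Origin at the centre of its underside
- wrench: bystander: loose steel wrench about 170 mm long lying flat on the bench to the right of the housings (seen from the robot), along its own x axis. Origin at its underside near mid-length
- grease_tin: bystander: loose upright grey tin, 64 mm in diameter and 75 mm tall, to the left of the housings (seen from the robot). Origin at the centre of its underside
Things that resemble listed ones, but are neither listed nor needed, are in the scene too. Leave any pink look-alike of the housing alone.

How it is judged (in metres and radians):
On the way:
1. the knurled cap is screwed down until it bottoms out (within 0.06 rad of the stop) (value of joint cap below 0.06 rad), for 0.15 s.
At the end, for the whole second after the job is handed in: The knurled cap, having been bottomed, stands a quarter turn back (1.57 rad, give or take 15 degrees), still, with the fingers gripping it around its side (more than 3 N, the grasp point within 22 mm of the cap's grip point); the loose things are within 20 mm of where they were (value of joint cap between 1.31 and 1.83 rad and velocity of joint cap between -0.1 and 0.1 rad/s and contact force between the fingers and cap above 3 N and distance between the grasp point and cap_grip below 0.022 m and distance of each of lock_ring, wrench, grease_tin from where it was at the start of the episode below 0.02 m); the arm keeps its last pose, push and grip.
It fails at once if the fingers push on the finished hexagon-capped housing (over 3 N) (contact force between the fingers and hex_housing above 3 N).
It fails at once if a loose thing is moved by more than 20 mm (distance of any of lock_ring, wrench, grease_tin from where it was at the start of the episode above 0.02 m).
It also fails if it takes over 66 s, if anything falls off the work surface, if the arm or the gripper's body presses on something with over 40 N, if the wrist force passes 120 N, or if a joint passes its speed limit or range.

ROBOT

A 6-joint arm with a two-finger parallel gripper is mounted at the origin on the work surface. World frame = base frame: x ahead of the robot, y to its left, z up, the work surface at z = 0. Lengths are in m, angles in degrees, forces in N, time in s.
With the tool pointing down it reaches from about 0.4 to 0.825 m from the base axis. Payload 7 kg.
Tool frame: the origin (TCP) lies at the very end of the fingers, on their centre line; the grasp point (between the pads) lies 19 mm behind it; y points along the fingers, x is the direction in which the jaws open and shut, and the axes are right-handed (so a half turn about y gives the same grasp; the last joint's range is limited). The gripper opens to 88 mm and grips with 3 to 60 N. Pads are 19 mm wide; open, the fingers measure 130 mm over their backs; the gripper's body (78 mm by 193 mm) begins 47 mm behind the grasp point.
Start: joints at [86.866, 20.546, 0.682, 0, -70.136, -16.507], TCP at [0.227, 0.636, 0.227] pointing down, gripper open.
Joint ranges: [-176.03, 176.03], [-82.01, 121.73], [-58.28, 71.71], [-173.87, 95.51], [-174.79, -0.11], [-173.66, 173.66]. Speed limits (degrees/s): [136.94, 136.94, 172.46, 180, 180, 180].

INTERFACE

Orientations are given as [roll, pitch, yaw] about the fixed x, y, z axes, in that order (R = Rz(yaw) Ry(pitch) Rx(roll)).
In Python, from plant import ctrl gives the robot as it stands.
- The arm moves only by the shell command python3 -m crank 'ROWS'. ROWS is JSON, a list that holds one entry, the list of rows, each a list of 5 numbers: the closure, from -1 (fully open) to 1 (shut), then the shift along the tool's x, y, z in mm, then the turn about the tool's y in rad. In form: [[[claw, x, y, z, turn], ...]]. A call has 1 to 12 rows; each row is the pose to reach, as a shift and turn from the pose commanded when the call began, along the tool's axes at that moment; what a row does not reach only later rows make up. A row lasts 1/8 s, in which the tool goes at most 62.5 mm and 10.7 degrees, less where a joint would pass 70% of its speed; a pose out of reach is approached as far as the arm can. A call with a gripper value outside its range is refused whole. The fingers move at their own pace and stop on an object; the grip force is fixed at half the most. Time passes only in rows, so rows that repeat a pose let the fingers close. It gives the time, the measured TCP pose, the force and the opening at its end, in the units of the state.
- ctrl.get_obs(): the state, without advancing time (a new reading comes with each control period).
- ctrl.snapshot(name): name is "side" or "top"; returns the picture (384x512x3 uint8, red, green, blue); there is no depth.
- ctrl.camera_model(name): a dict with "fx", "fy", "cx", "cy" (pixels), "dist_coeffs" ([k1, k2, p1, p2, k3] as OpenCV has them; the pictures are not rectified), "origin" and "orientation" of the camera in the world. Camera axes: x right, y down, z forward; pixel columns grow to the right and rows downward; lengths in m; the calibration is good to about 2 mm. A picture is of the moment at which its call begins. camera_model takes no time and is no camera call.
- ctrl.close_job(): hands the job in, once; it reports no verdict.
Trained networks look in the newest picture that a camera, given by its name, has taken for a name from the list of things; names that differ only in an ending like _2 or _b are one class to them, and where a whole thing is asked for, a point or a joint stands for the part that bears it (a point fixed in the world has none). Each returns a list of dicts, best first, with "confidence" (0 to 1); they miss things now and then, are a little off and sometimes report something else, mostly with a low value. They report only what shows in the picture. A call takes as long as a camera call. They do not tell look-alikes from the thing itself.
- ctrl.find_in(camera, name): "extent" ([left, top, width, height] in pixels, round what is visible of it).
The state is a dict: "clock": time; "joint_pos": joint angles; "qvel": joint speeds; "tau": joint torques, N m; "tool_pos": TCP position; "orientation": TCP orientation; "force": force on the tool from outside, world axes, zero at the start; "moment": the same for the moment, N m; "opening": finger opening in m.
Only numpy, scipy, OpenCV 4.12 (cv2) and the standard library are available. Lean on these libraries where they do the work, as an engineer would, in place of code of your own. Each camera call takes 0.05 s, during which the arm holds its last target.

## Working session

There is one attempt and no reset: what is moved stays moved. The work goes in short steps, Python scripts to look and compute and a shell command to move; the robot and the scene stay as the last step left them, time stands still between calls to the robot, and variables do not carry over. Pictures are saved under pics/ and viewed, and the job is handed in when it is done.

```bash
ls; mkdir -p pics; python3 - <<'E'
from plant import ctrl
import cv2
print(ctrl.get_obs())
for n in("side","top"):
    im=ctrl.snapshot(n); cv2.imwrite(f"pics/{n}0.png",im[:,:,::-1]); print(n,ctrl.camera_model(n))
    for t in("cap_grip","housing","hex_housing","lock_ring","wrench","grease_tin"):
        print(t,[(d['confidence'],d['extent']) for d in ctrl.find_in(n,t)][:4])
print(ctrl.get_obs()['clock'])
E
```

```text
pics
{'clock': 0.0, 'joint_pos': array([ 8.68655734e+01,  2.05914889e+01,  6.34078320e-01, -2.04728856e-02,
       -7.01359733e+01, -1.65079282e+01]), 'qvel': array([ 0.03859309, -0.09814438,  0.03026059,  0.07333311, -0.05525535,
       -0.0321406 ]), 'tau': array([ 2.71109166e-03, -5.82714236e+01,  2.93059194e+01,  6.99727759e+00,
        6.92254049e-03, -1.33643566e-04]), 'tool_pos': array([0.22674719, 0.63525607, 0.22562329]), 'orientation': array([-8.99919150e+01, -9.50037219e-02, -1.09649334e+02]), 'force': array([-0.69097796,  0.02835074, -0.02435162]), 'moment': array([-0.03680245,  0.03771594, -0.01663781]), 'opening': 0.08761123281561144}
side {'fx': 391.3171911567006, 'fy': 391.3171911567006, 'cx': 256.7544156159085, 'cy': 195.515861195572, 'dist_coeffs': array([0.02939054, 0.        , 0.        , 0.        , 0.        ]), 'origin': array([0.42183181, 0.71506347, 0.65446418]), 'orientation': array([-128.08653349,    1.23569726, -168.54664473])}
cap_grip [(0.68, [127.4, 236.3, 31.7, 30.5]), (0.59, [325.4, 243.9, 25.7, 36.0]), (0.58, [238.4, 233.3, 23.6, 22.6])]
housing [(0.
[... 341 characters left out ...]
1537456, 'cx': 258.86069902390807, 'cy': 189.4715565603131, 'dist_coeffs': array([-0.09748599,  0.        ,  0.        ,  0.        ,  0.        ]), 'origin': array([ 0.42217725, -0.01433684,  0.90465439]), 'orientation': array([-169.49529209,    0.44905667,  -88.42622825])}
cap_grip [(0.81, [168.9, 183.3, 29.5, 25.8]), (0.66, [164.6, 258.6, 24.5, 18.1]), (0.61, [157.5, 100.1, 23.7, 22.2])]
housing [(0.8, [162.9, 247.0, 43.4, 46.8]), (0.62, [167.1, 177.0, 47.1, 46.1]), (0.56, [153.0, 95.7, 47.1, 50.0])]
hex_housing [(0.69, [311.7, 166.2, 37.6, 36.6])]
lock_ring [(0.55, [246.1, 120.9, 23.2, 22.1])]
wrench [(0.81, [389.8, 199.6, 38.1, 57.2])]
grease_tin [(0.59, [101.5, 199.1, 34.4, 30.4])]
0.7
```

View pics/top0.png

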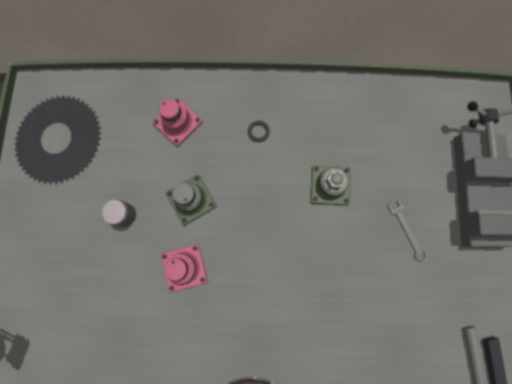

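View pics/side0.png

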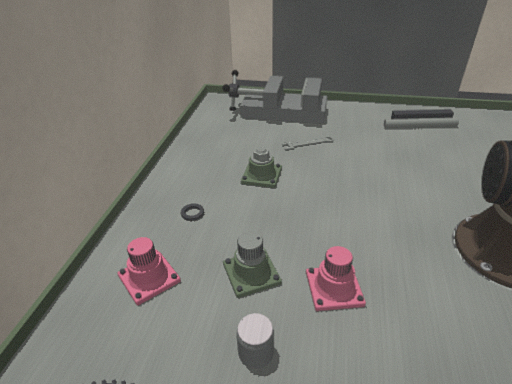

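The green housing with the knurled cap shows at about (188,197) in the top picture and (252,258) in the side one. Pink look-alikes stand on both sides of it, and the hex housing is at (331,185) in the top picture. I'll zoom in next.

```bash
cat > h.py <<'E'
import numpy as np, cv2
from scipy.spatial.transform import Rotation as R
from plant import ctrl
def cam(n):
    m=ctrl.camera_model(n); K=np.array([[m['fx'],0,m['cx']],[0,m['fy'],m['cy']],[0,0,1]])
    return K,np.array(m['dist_coeffs']),np.array(m['origin']),R.from_euler('xyz',m['orientation'],degrees=True).as_matrix()
def ray(n,uv):
    K,d,o,Rm=cam(n); p=cv2.undistortPoints(np.array([[uv]],float),K,d)[0,0]
    return o,Rm@np.array([p[0],p[1],1])
def at_z(n,uv,z):
    o,r=ray(n,uv); return o+r*(z-o[2])/r[2]
def proj(n,P):
    K,d,o,Rm=cam(n); rv=cv2.Rodrigues(Rm.T)[0]
    return cv2.projectPoints(np.atleast_2d(np.array(P,float)),rv,-Rm.T@o,K,d)[0][:,0]
E
python3 - <<'E'
import cv2
a=cv2.imread('pics/top0.png')[170:230,155:225]; cv2.imwrite('pics/t0z.png',cv2.resize(a,None,fx=8,fy=8,interpolation=2))
a=cv2.imread('pics/side0.png')[225:300,215:290]; cv2.imwrite('pics/s0z.png',cv2.resize(a,None,fx=8,fy=8,interpolation=2))
from h import *
for n,e in(("top",[168.9,183.3,29.5,25.8]),("side",[238.4,233.3,23.6,22.6])):
    print(n,at_z(n,(e[0]+e[2]/2,e[1]+e[3]/2),.095))
print("hex",at_z("top",(331,185),.0),"ring",at_z("top",(258,132),0),"tin",at_z("top",(116,212),.075),"pink",at_z("top",(176,124),0),at_z("top",(185,268),0))
E
```

```text
top [0.55139791 0.17246102 0.095     ]
side [0.55677685 0.17577211 0.095     ]
hex [ 0.60657787 -0.19217764  0.        ] ring [0.74790618 0.00403822 0.        ] tin [0.51127892 0.34093157 0.075     ] pink [ 7.66435378e-01  2.29719948e-01 -1.11022302e-16] [0.38179875 0.17951447 0.        ]
```

View pics/t0z.png

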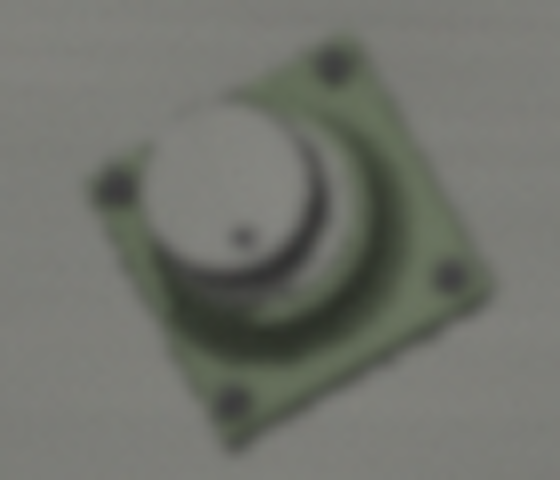

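View pics/s0z.png

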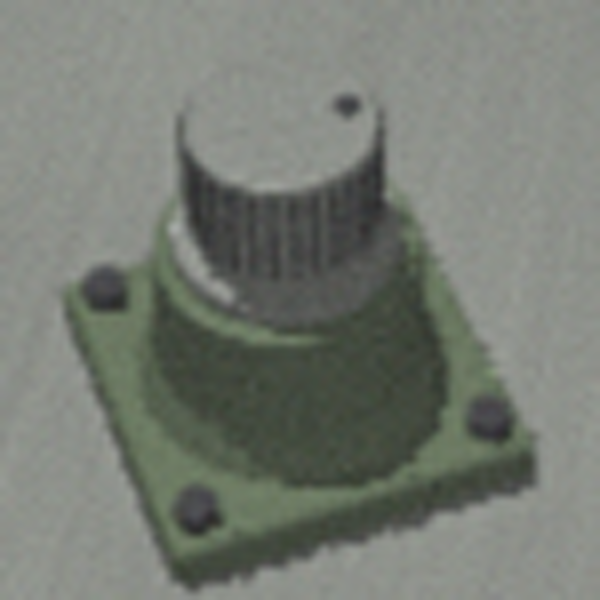

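```bash
python3 - <<'E'
from h import *
t=lambda u,v:(155+(u+.5)/8-.5,170+(v+.5)/8-.5); s=lambda u,v:(215+(u+.5)/8-.5,225+(v+.5)/8-.5)
print('captop',at_z("top",t(226,184),.104),at_z("side",s(282,125),.104))
b=[at_z("top",t(*p),.018) for p in((335,67),(450,275),(232,403),(115,188))]; print('bolts top',np.mean(b,0),[np.linalg.norm(b[i]-b[i-1]) for i in range(4)])
b=[at_z("side",s(*p),.018) for p in((105,288),(490,418),(198,510))]; print('bolts side diag mid',(b[0]+b[1])/2)
b=[at_z("top",t(*p),.014) for p in((345,35),(492,293),(233,450),(88,185))]; print('corners',np.mean(b,0))
print('hole',at_z("top",t(243,237),.104),at_z("side",s(347,105),.104))
E
```

```text
captop [0.55848473 0.17292442 0.104     ] [0.55796279 0.1725884  0.104     ]
bolts top [0.55787474 0.17363495 0.018     ] [np.float64(0.08088186650278496), np.float64(0.07858914780815898), np.float64(0.08014906606380866), np.float64(0.0805790828283529)]
bolts side diag mid [0.55823939 0.17060862 0.018     ]
corners [0.55625793 0.17229935 0.014     ]
hole [0.54302511 0.16690314 0.104     ] [0.54342273 0.16277525 0.104     ]
```

```bash
cat >> h.py <<'E'
def shift(P):
    s=ctrl.get_obs(); Rm=R.from_euler('xyz',s['orientation'],degrees=True).as_matrix()
    return np.round(Rm.T@(np.array(P)-s['tool_pos'])*1000,1)
def st():
    s=ctrl.get_obs()
    print('t',round(s['clock'],2),'pos',np.round(s['tool_pos'],4),'rpy',np.round(s['orientation'],2),'j',np.round(s['joint_pos'],1),'F',np.round(s['force'],1),'M',np.round(s['moment'],2),'open',round(s['opening'],4))
E
python3 -c "
from h import *
print(shift([.558,.1727,.2]))"
```

```text
[324.8  26.6 467.5]
```

```bash
python3 -m crank '[[[-1,35,2,50,0],[-1,70,5,100,0],[-1,105,8,150,0],[-1,140,11,200,0],[-1,175,14,250,0],[-1,210,17,300,0],[-1,245,20,350,0],[-1,280,23,400,0],[-1,310,25,445,0],[-1,325,27,467,0],[-1,325,27,467,0],[-1,325,27,467,0]]]'; python3 -c "
from h import *
st()"
```

```text
clock: 2.2
tool_pos: [0.5573, 0.1728, 0.1996]
orientation: [-90.0, 0.0, -109.7]
force: [-0.3, 0.3, -0.3]
opening: 0.0874
t 2.2 pos [0.5573 0.1728 0.1996] rpy [-9.0000e+01  1.0000e-02 -1.0966e+02] j [ 36.4  13.1 -13.4  -0.  -63.5  33.9] F [-0.3  0.3 -0.3] M [ 0.06  0.02 -0.06] open 0.0874
```

```bash
python3 -m crank '[[[-1,0,7,0,-0.18],[-1,0,14,0,-0.36],[-1,0,21,0,-0.54],[-1,0,28,0,-0.72],[-1,0,35,0,-0.9],[-1,0,42,0,-1.08],[-1,0,49,0,-1.26],[-1,0,56,0,-1.44],[-1,0,63,0,-1.62],[-1,0,68,0,-1.8],[-1,0,70,0,-1.98],[-1,0,70,0,-2.16]]]' ; python3 - <<'E'
from h import *
st(); print(shift([.558,.1727,.077]))
import cv2
a=ctrl.snapshot("side"); cv2.imwrite("pics/s1.png",cv2.resize(a[150:320,170:350,::-1],None,fx=4,fy=4,interpolation=2)[:600])
E
```

```text
clock: 3.7
tool_pos: [0.5569, 0.1739, 0.1296]
orientation: [-90.0, -0.0, 14.6]
force: [0.5, 0.8, 0.2]
opening: 0.0878
t 3.7 pos [0.5569 0.1739 0.1296] rpy [-8.999e+01 -1.000e-02  1.457e+01] j [ 36.5  16.6 -18.6  -0.  -54.8 158. ] F [0.5 0.8 0.2] M [-0.04 -0.16  0.03] open 0.0878
[ 0.8 52.6 -1.4]
```

View pics/s1.png

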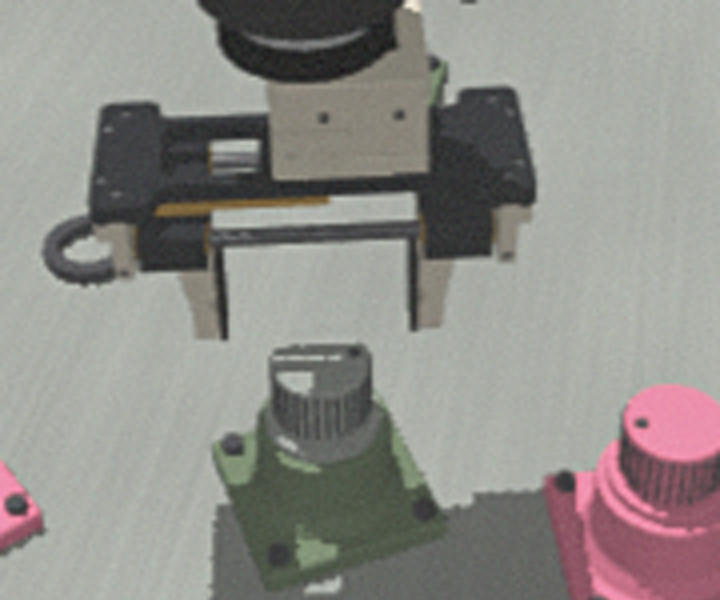

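The picture shows the cap, centred near (320,390), midway between the fingertips at x≈220 and 415. Its hole is at (355,352). I'll go down and close.

```bash
python3 -m crank '[[[-1,1,15,-1,0],[-1,1,30,-1,0],[-1,1,45,-1,0],[-1,1,53,-1,0],[-1,1,53,-1,0],[1,1,53,-1,0],[1,1,53,-1,0],[1,1,53,-1,0],[1,1,53,-1,0],[1,1,53,-1,0],[1,1,53,-1,0],[1,1,53,-1,0]]]' ; python3 - <<'E'
from h import *
st()
E
```

```text
clock: 5.25
tool_pos: [0.5577, 0.1716, 0.0766]
orientation: [-90.0, 0.1, 14.1]
force: [-5.9, -0.0, 4.5]
opening: 0.0496
t 5.25 pos [0.5577 0.1716 0.0766] rpy [-90.01   0.1   14.1 ] j [ 36.3  20.1 -21.8  -0.  -48.3 157.9] F [-5.9 -0.   4.5] M [-0.07  1.88 -0.06] open 0.0496
```

```bash
python3 -m crank '[[[1,0,0.1,0,0.14],[1,0,0.3,0,0.28],[1,0,0.4,0,0.42],[1,0,0.5,0,0.56],[1,0,0.7,0,0.7],[1,0,0.8,0,0.84],[1,0,0.9,0,0.98],[1,0,1.1,0,1.12],[1,0,1.2,0,1.26],[1,0,1.3,0,1.4],[1,0,1.4,0,1.5],[1,0,1.4,0,1.5]]]' ; python3 -c "
from h import *
st()"
```

```text
clock: 6.75
tool_pos: [0.5561, 0.1724, 0.0751]
orientation: [-90.2, 0.1, -71.9]
force: [-13.6, 6.7, 9.3]
opening: 0.0496
t 6.75 pos [0.5561 0.1724 0.0751] rpy [-9.019e+01  8.000e-02 -7.193e+01] j [ 36.4  20.1 -21.9  -0.2 -48.2  71.8] F [-13.6   6.7   9.3] M [ 2.39  5.08 -0.09] open 0.0496
```

```bash
python3 -m crank '[[[1,-0.7,0,-1,0.1],[1,-0.7,0,-1,0.2],[1,-0.7,0.1,-1,0.3],[1,-0.7,0.2,-1,0.4],[1,-0.7,0.3,-1,0.5],[1,-0.7,0.4,-1,0.6],[1,-0.7,0.5,-1,0.7],[1,-0.7,0.5,-1,0.7]]]' ; python3 -c "
from h import *
st()"
```

```text
clock: 7.75
tool_pos: [0.5561, 0.1734, 0.0746]
orientation: [-90.1, 0.0, -112.0]
force: [-9.7, 7.5, 5.3]
opening: 0.0495
t 7.75 pos [0.5561 0.1734 0.0746] rpy [-9.0120e+01  3.0000e-02 -1.1202e+02] j [ 36.5  20.1 -22.   -0.2 -48.   31.6] F [-9.7  7.5  5.3] M [ 2.7   3.48 -0.16] open 0.0495
```

```bash
python3 -m crank '[[[1,0,0,0,0.08],[1,0,0.1,0,0.16],[1,0,0.2,0,0.24],[1,0,0.3,0,0.32],[1,0,0.4,0,0.4],[1,0,0.4,0,0.4]]]' ; python3 -c "
from h import *
st()"
```

```text
clock: 8.5
tool_pos: [0.5563, 0.1738, 0.0742]
orientation: [-90.1, 0.0, -134.9]
force: [-9.6, 9.0, 5.2]
opening: 0.0493
t 8.5 pos [0.5563 0.1738 0.0742] rpy [-9.0120e+01  3.0000e-02 -1.3492e+02] j [ 36.5  20.1 -22.   -0.2 -47.9   8.7] F [-9.6  9.   5.2] M [ 3.21  3.26 -0.07] open 0.0493
```

```bash
python3 -m crank '[[[1,0,0,0,0.08],[1,0,0.1,0,0.16],[1,0,0.2,0,0.24],[1,0,0.3,0,0.32],[1,0,0.4,0,0.4],[1,0,0.4,0,0.4]]]' ; python3 -c "
from h import *
st()"
```

```text
clock: 9.25
tool_pos: [0.5568, 0.1742, 0.0739]
orientation: [-90.1, 0.0, -157.8]
force: [-8.3, 9.3, 3.1]
opening: 0.0493
t 9.25 pos [0.5568 0.1742 0.0739] rpy [-9.0140e+01  3.0000e-02 -1.5783e+02] j [ 36.5  20.2 -22.   -0.2 -47.8 -14.2] F [-8.3  9.3  3.1] M [ 3.51  2.78 -0.08] open 0.0493
```

```bash
python3 -m crank '[[[1,0,0,0,0.08],[1,0,0.1,0,0.16],[1,0,0.2,0,0.24],[1,0,0.3,0,0.32],[1,0,0.4,0,0.4],[1,0,0.4,0,0.4]]]' ; python3 -c "
from h import *
st()"
```

```text
clock: 10.0
tool_pos: [0.5573, 0.1717, 0.0739]
orientation: [-89.9, -0.0, 179.4]
force: [-3.9, -2.5, 5.4]
opening: 0.0492
t 10.0 pos [0.5573 0.1717 0.0739] rpy [-8.9930e+01 -2.0000e-02  1.7936e+02] j [ 36.4  20.2 -22.1   0.1 -47.8 -37. ] F [-3.9 -2.5  5.4] M [-0.71  1.2   0.86] open 0.0492
```

```bash
python3 -m crank '[[[1,0,0,0,0.08],[1,0,0.1,0,0.16],[1,0,0.2,0,0.24],[1,0,0.2,0,0.24]]]' ; python3 -c "
from h import *
st()"
```

```text
clock: 10.5
tool_pos: [0.557, 0.1718, 0.0738]
orientation: [-89.9, -0.0, 165.6]
force: [-5.0, -1.4, 7.3]
opening: 0.0496
t 10.5 pos [0.557  0.1718 0.0738] rpy [-8.9920e+01 -2.0000e-02  1.6562e+02] j [ 36.4  20.2 -22.1   0.  -47.8 -50.8] F [-5.  -1.4  7.3] M [-0.47  1.86  0.96] open 0.0496
```

```bash
python3 - <<'E'
from h import *
for n,(y,x) in (("side",(205,210)),("top",(160,150))):
    a=ctrl.snapshot(n); cv2.imwrite(f"pics/{n}2.png",cv2.resize(a[y:y+85,x:x+85,::-1],None,fx=7,fy=7,interpolation=2))
E
```

```text
(no output)
```

View pics/side2.png

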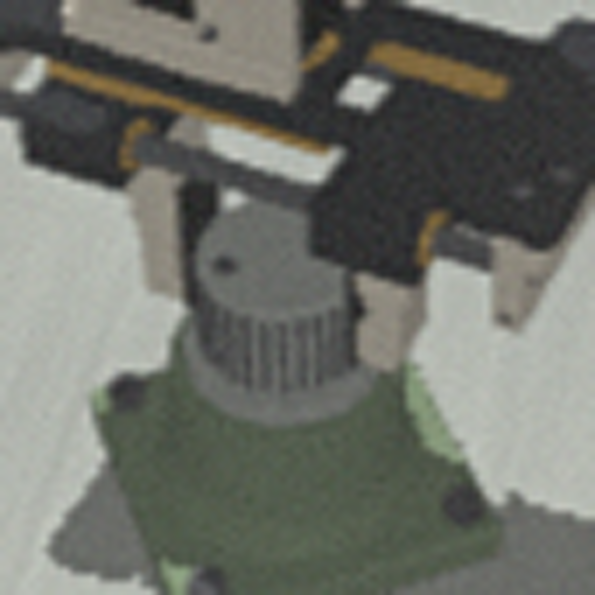

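View pics/top2.png

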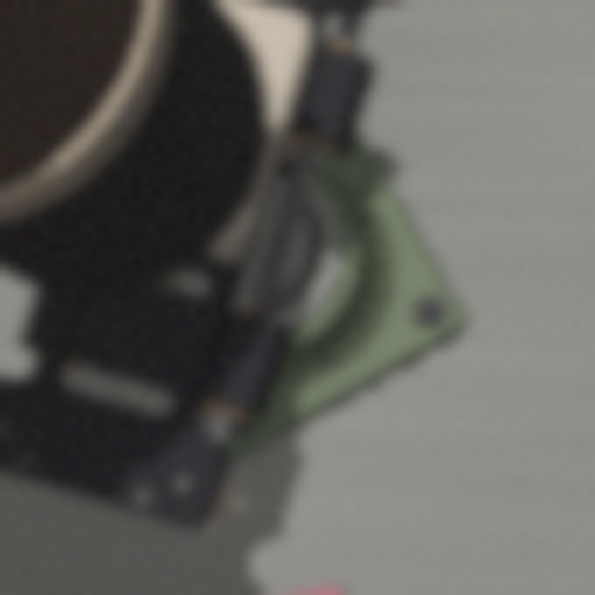

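The side picture shows the cap between the fingers, with the hole at (224,264) in the crop. I'll measure its azimuth, then make one more short turn clockwise to confirm the cap has stopped moving.

```bash
cat >> h.py <<'E'
def hole(u,v,x0,y0,f,z):
    p=at_z("side",(x0+(u+.5)/f-.5,y0+(v+.5)/f-.5),z); d=p[:2]-np.array([.5573,.1727]); print('hole',p,'r',np.hypot(*d),'az',np.degrees(np.arctan2(d[1],d[0])))
E
python3 - <<'E'
from h import *
hole(347,105,215,225,8,.104)
hole(224,264,210,205,7,.101)
E
python3 -m crank '[[[1,0,0,0,0.08],[1,0,0,0,0.16],[1,0,0,0,0.16],[1,0,0,0,0.16]]]'; python3 - <<'E'
from h import *
st()
a=ctrl.snapshot("side"); cv2.imwrite("pics/side3.png",cv2.resize(a[205:290,210:295,::-1],None,fx=7,fy=7,interpolation=2))
E
```

```text
hole [0.54342273 0.16277525 0.104     ] r 0.017061047468782977 az -144.4283823932797
hole [0.57361908 0.17831299 0.101     ] r 0.0172574088444914 az 18.98078121761044
clock: 11.1
tool_pos: [0.5568, 0.1719, 0.0738]
orientation: [-89.9, -0.0, 156.5]
force: [-5.1, -0.9, 7.5]
opening: 0.0498
t 11.1 pos [0.5568 0.1719 0.0738] rpy [-8.993e+01 -2.000e-02  1.565e+02] j [ 36.4  20.2 -22.1   0.  -47.8 -59.9] F [-5.1 -0.9  7.5] M [-0.03  2.06  0.88] open 0.0498
```

View pics/side3.png

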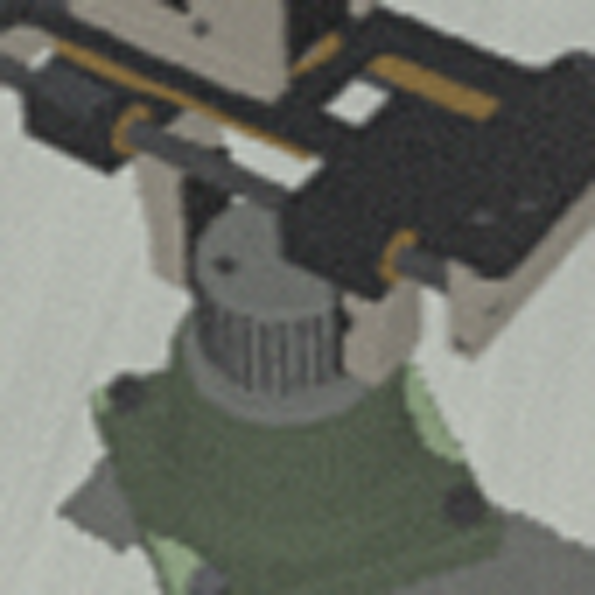

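The hole is still at (224,264) although the gripper turned 9° further, so the cap has bottomed and the fingers are slipping on it. Now I'll back off 1.57 rad.

```bash
python3 -m crank '[[[1,0,-0.1,0,-0.15],[1,0,-0.3,0,-0.3],[1,0,-0.4,0,-0.45],[1,0,-0.6,0,-0.6],[1,0,-0.7,0,-0.75],[1,0,-0.9,0,-0.9],[1,0,-1,0,-1.05],[1,0,-1.2,0,-1.2],[1,0,-1.3,0,-1.35],[1,0,-1.4,0,-1.5],[1,0,-1.5,0,-1.58],[1,0,-1.5,0,-1.58]]]'; python3 - <<'E'
from h import *
st()
a=ctrl.snapshot("side"); cv2.imwrite("pics/side4.png",cv2.resize(a[205:290,210:295,::-1],None,fx=7,fy=7,interpolation=2))
E
```

```text
clock: 12.65
tool_pos: [0.5583, 0.1726, 0.0754]
orientation: [-89.9, 0.1, -113.1]
force: [-0.4, -0.6, 4.3]
opening: 0.0494
t 12.65 pos [0.5583 0.1726 0.0754] rpy [-8.9930e+01  7.0000e-02 -1.1309e+02] j [ 36.4  20.1 -21.9   0.  -47.9  30.5] F [-0.4 -0.6  4.3] M [-0.02 -0.14  0.07] open 0.0494
```

View pics/side4.png

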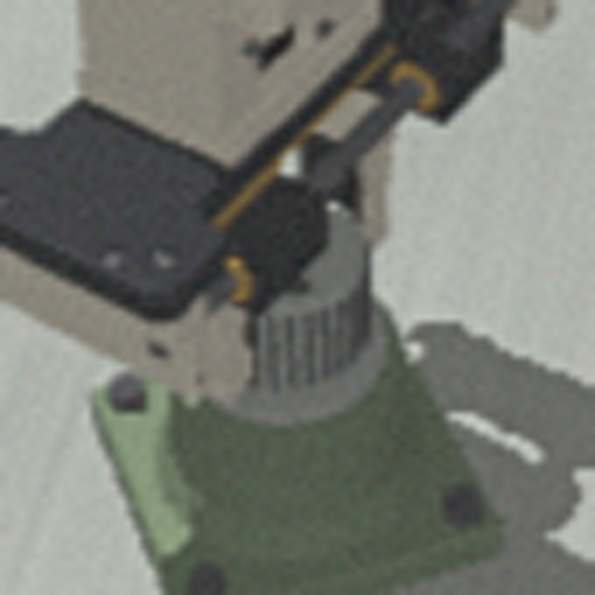

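```bash
python3 - <<'E'
from h import *
hole(297,285,210,205,7,.1025)
for az in (94,109,124):
    a=np.radians(az); print(az,(proj("side",[.5573+.0175*np.cos(a),.1727+.0175*np.sin(a),.1025])[0]-[210,205]+.5)*7-.5)
for n in("side","top"):
    im=ctrl.snapshot(n); cv2.imwrite(f"pics/{n}5.png",im[:,:,::-1])
a=cv2.imread("pics/side5.png")[232:257,238:268]; cv2.imwrite("pics/s5z.png",cv2.resize(a,None,fx=20,fy=20,interpolation=2))
E
```

```text
hole [0.55108    0.18421472 0.1025    ] r 0.013087287881776728 az 118.37696017707975
94 [275.10827346 297.72949448]
109 [291.43290512 297.468893  ]
124 [307.22811778 294.17307813]
```

View pics/s5z.png

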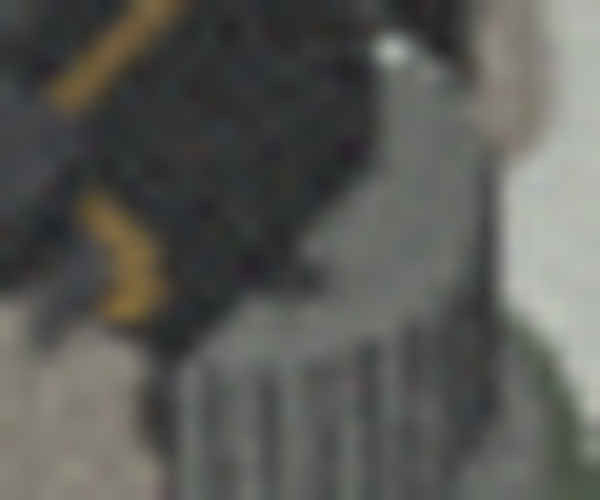

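View pics/top5.png

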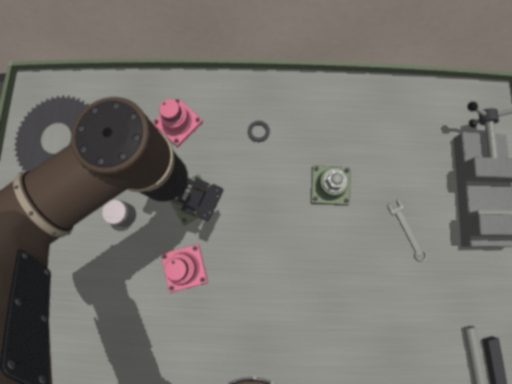

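View pics/side5.png

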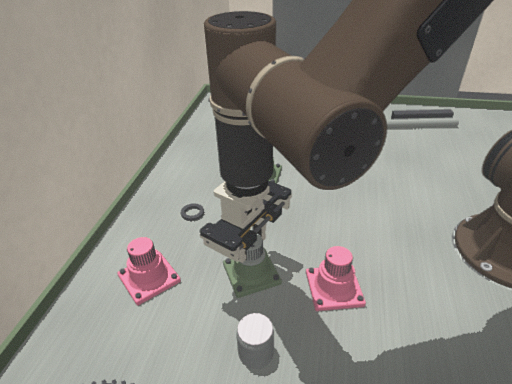

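```bash
python3 - <<'E'
from h import *
a=cv2.imread("pics/side5.png")[232:257,238:268]; o=[]
c=np.array([.558,.1727])
t=np.linspace(0,2*np.pi,40)
def ring(im,ctr,r,z,col):
    p=proj("side",np.c_[ctr[0]+r*np.cos(t),ctr[1]+r*np.sin(t),0*t+z]); cv2.polylines(im,[np.int32((p-[238,232]+.5)*13)],True,col,1)
for az in(99,109,119):
    b=cv2.resize(a,None,fx=13,fy=13,interpolation=2); k=np.radians(az)
    ring(b,c,.025,.1025,(0,255,255)); ring(b,c+.0175*np.array([np.cos(k),np.sin(k)]),.0035,.1025,(0,0,255)); o.append(b)
q=cv2.resize(cv2.imread("pics/side3.png"),(325,325))
o=[x for x in o]; 
im=np.hstack(o[:2]); cv2.imwrite("pics/ov1.png",np.vstack([np.hstack([o[1],o[2]])]))
# same overlay on bottomed picture for calibration of centre
b=cv2.imread("pics/side3.png")
for ctr,r in((c,.025),(c+.0175*np.array([np.cos(np.radians(19)),np.sin(np.radians(19))]),.0035)):
    p=proj("side",np.c_[ctr[0]+r*np.cos(t),ctr[1]+r*np.sin(t),0*t+.101]); cv2.polylines(b,[np.int32((p-[210,205]+.5)*7)],True,(0,0,255),1)
cv2.imwrite("pics/ov2.png",b)
E
```

```text
(no output)
```

View pics/ov1.png

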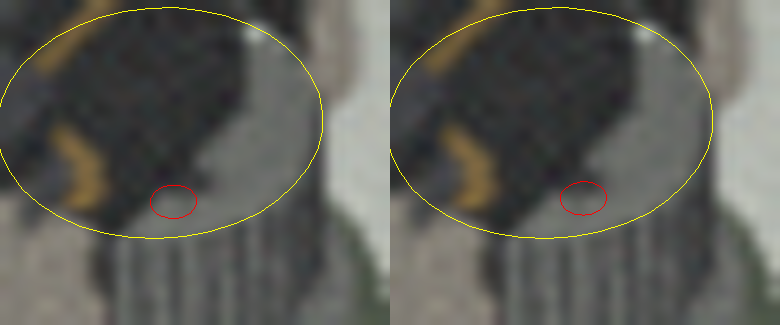

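View pics/ov2.png

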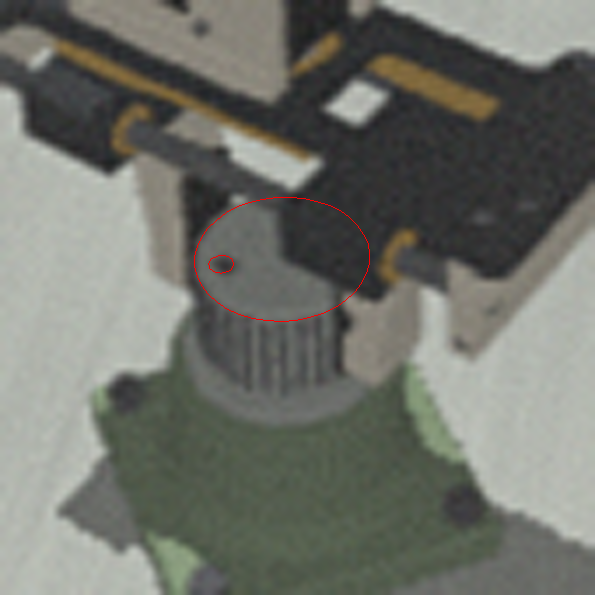

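The hole is partly hidden by the jaw carriage, so the overlay can't settle the angle. I'll turn back 0.8 rad clockwise while still gripping, look from a better angle, then return.

```bash
python3 -m crank '[[[1,0,0.2,0,0.16],[1,0,0.3,0,0.32],[1,0,0.4,0,0.48],[1,0,0.6,0,0.64],[1,0,0.8,0,0.8],[1,0,0.8,0,0.8]]]'; python3 - <<'E'
from h import *
st()
a=ctrl.snapshot("side"); cv2.imwrite("pics/side6.png",a[:,:,::-1])
t=np.linspace(0,2*np.pi,40); c=np.array([.558,.1727]); z=.1018; f=12
a=cv2.resize(a[232:257,235:268,::-1],None,fx=f,fy=f,interpolation=2); b=a.copy()
for ctr,r in((c,.025),(c+.0175*np.array([np.cos(np.radians(63)),np.sin(np.radians(63))]),.0035)):
    p=proj("side",np.c_[ctr[0]+r*np.cos(t),ctr[1]+r*np.sin(t),0*t+z]); cv2.polylines(b,[np.int32((p-[235,232]+.5)*f)],True,(0,0,255),1)
cv2.imwrite("pics/ov6.png",np.hstack([a,b]))
E
```

```text
clock: 13.55
tool_pos: [0.5577, 0.172, 0.0745]
orientation: [-90.0, 0.0, -159.1]
force: [-2.0, -2.0, 7.6]
opening: 0.0494
t 13.55 pos [0.5577 0.172  0.0745] rpy [-8.9980e+01  1.0000e-02 -1.5912e+02] j [ 36.3  20.2 -22.    0.  -47.8 -15.5] F [-2.  -2.   7.6] M [-0.58  0.25 -0.11] open 0.0494
```

View pics/ov6.png

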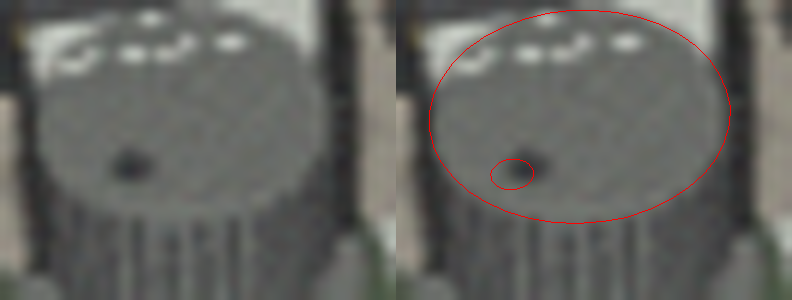

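The hole is now fully visible at crop (130,166). Relative to the rim ellipse it has turned about 45° from the bottomed picture, and the gripper turned 44.4°, so the cap followed without slipping. Returning to the quarter turn.

```bash
python3 -m crank '[[[1,0,-0.2,0,-0.16],[1,0,-0.3,0,-0.32],[1,0,-0.4,0,-0.48],[1,0,-0.6,0,-0.64],[1,0,-0.8,0,-0.8],[1,0,-0.8,0,-0.8],[1,0,-0.8,0,-0.8],[1,0,-0.8,0,-0.8]]]'; python3 - <<'E'
from h import *
st()
for n in("side","top"):
    im=ctrl.snapshot(n)
    for t in("lock_ring","wrench","grease_tin"):
        print(n,t,[(d['confidence'],d['extent']) for d in ctrl.find_in(n,t)][:1])
st()
E
```

```text
clock: 14.6
tool_pos: [0.5583, 0.1726, 0.0753]
orientation: [-89.9, 0.1, -113.3]
force: [1.6, -0.9, 5.7]
opening: 0.0491
t 14.6 pos [0.5583 0.1726 0.0753] rpy [-8.9930e+01  6.0000e-02 -1.1329e+02] j [ 36.4  20.1 -21.9   0.  -47.9  30.3] F [ 1.6 -0.9  5.7] M [-0.05 -0.38  0.07] open 0.0491
side lock_ring [(0.74, [181.9, 203.3, 21.4, 17.8])]
side wrench []
side grease_tin [(0.68, [234.5, 309.2, 38.4, 59.5])]
top lock_ring [(0.6, [246.8, 120.6, 21.6, 25.5])]
top wrench [(0.57, [387.9, 198.1, 41.0, 59.4])]
top grease_tin [(0.81, [103.5, 198.3, 30.7, 31.5])]
t 15.0 pos [0.5583 0.1726 0.0753] rpy [-8.9930e+01  6.0000e-02 -1.1329e+02] j [ 36.4  20.1 -21.9   0.  -47.9  30.3] F [1.7 0.2 5.5] M [-0.05 -0.4   0.16] open 0.0494
```

Back-off is 90.2° by the tool yaw. The grasp is steady and the bystanders have not moved.

```bash
python3 -c "
from plant import ctrl
print(ctrl.close_job())"
```

```text
the job is handed in; nothing more can be done
None
```

The cap was screwed down until it bottomed, then backed off a quarter turn. I handed the job in at about 15 s of the 66 s, still gripping the cap; no verdict was reported.

- **Bottoming:** In one grasp the cap turned about 3.0–3.4 rad clockwise. The twist moment then rose from about 0.1 to 0.9 N m. A further 9° of gripper turn left the hole in the cap's top at the same pixel, so the cap was on its stop and the fingers were slipping on it.
- **Back-off:** The tool turned 90.2° counterclockwise from the bottomed position, and the end moment was about 0.1 N m.
- **Final grip:** The opening is 49 mm and the grasp point is about 1–2 mm from the expected cap_grip.
- **Bystanders:** The ring, tin and wrench are where they were in the last top picture. The wrench was not found in the last side picture because the arm hides it. The gripper never went near the hexagon-capped housing.

**A check that did not settle:** At the final pose the jaw carriage partly hides the hole, and my overlay did not match it well. I turned the cap back about 45° while still gripping it, and the hole then showed about 45° from its bottomed position, against 44.4° of gripper turn. That agrees with no slip, so the final angle rests on the tool's turn plus this check, not on a clear view of the hole at the end.

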